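# Load the filter slide and hold its carrier in the reader's corner

## Robot

A 7-joint arm with a two-finger parallel gripper is mounted at the origin on the work surface. World frame = base frame: x ahead of the robot, y to its left, z up, the work surface at z = 0. Lengths are in m, angles in rad, forces in N, time in s.
With the tool pointing down it reaches from about 0.375 to 0.925 m from the base axis. Payload 3.1 kg.
Tool frame: the origin (TCP) lies midway between the tips of the shut fingers; the grasp point (between the pads) lies manip.hold_point_z behind it (manip.hold_point_z is the distance from the TCP to the grasp point, in m); z points along the fingers, y is the line along which they close (so a half turn about z gives the same grasp; the last joint's range is limited). The gripper opens to 85 mm and grips with 20 to 120 N. Pads are 22 mm wide; open, the fingers measure 114 mm over their backs; the gripper's body (76 mm by 85 mm) begins 54 mm behind the grasp point. The pads swing forward as they close: fully open they stand 13 mm farther back than shut.
Start: joints at [1.133, 0.383, 0.044, 1.598, -0.018, 1.161, -0.05], TCP at [0.217, -0.613, 0.231] pointing down, gripper open.
Joint ranges: [-2.61, 2.61], [-0.41, 2.15], [-1.48, 1.57], [0, 2.5], [-1.57, 4.71], [0.05, 1.97], [-2.85, 2.85]. Speed limits (rad/s): [2.79, 2.79, 3.14, 3.14, 3.14, 3.14, 3.14].

## Interface

Orientations are given as a unit quaternion [w, x, y, z].
In Python, from cell import monitor, optics, order, manip gives the robot as it stands.
- The arm moves only by the tool drive_tool, never from a script. Its arguments are lists of equal length, an entry for each row: "grip": the opening in per cent of the stroke, from 0 (shut) to 100 (fully open); "slide": the shift along the tool's x, y, z in mm, a list of three; "twist": the turn about the tool's z in rad. A call has 1 to 12 rows; each row shifts and turns the commanded pose from where the row before left it, along the tool's axes as they then stand; what a row does not reach is not made up. A row lasts 1/10 s, in which the tool goes at most 50 mm and 8.59 degrees, less where a joint would pass 70% of its speed; a pose out of reach is approached as far as the arm can. A call is refused whole if a number of a shift passes 50 or a number of a turn 0.15, either way. A call with a gripper value outside its range is refused whole. The fingers move at their own pace and stop on an object; "squeeze" is the grip in N (left out, the last holds). Time passes only in rows, so rows that do not move let the fingers close. It gives the time, the measured TCP pose, the force, the opening and the grip force at its end, in the units of the state.
- monitor.state(): the state, without advancing time (a new reading comes with each control period).
- optics.capture(name): name is "scene" or "top"; returns (picture, depth): 420x560x3 uint8, red, green, blue; 420x560 float32, m along the optical axis (not along the pixel's ray), 0 where there is no reading.
- optics.camera_model(name): a dict with "K" (3x3 intrinsics, pixels), "R" (3x3) and "t" (3): a world point X has camera coordinates R X + t. Camera axes: x right, y down, z forward; pixel columns grow to the right and rows downward; lengths in m; the calibration is good to about 2 mm. A picture is of the moment at which its call begins. camera_model takes no time and is no camera call.
- order.finish_job(): hands the job in; it is judged then, once.
The state is a dict: "time": time; "qpos": joint angles; "joint_velocities": joint speeds; "tau": joint torques, N m; "eef_pos": TCP position; "ee_rot": TCP orientation; "wrist_force": force on the tool from outside, world axes, zero at the start; "moment": the same for the moment, N m; "gripper_width": finger opening in m; "gripper_force": force on a finger pad.
Only numpy, scipy, OpenCV 4.12 (cv2) and the standard library are available. Lean on these libraries where they do the work, as an engineer would, in place of code of your own. Each camera call takes 0.05 s, during which the arm holds its last target. There are 200 camera calls.

## Task

Take the blue-headed filter slide out of the rack and push its blade fully home into the slot on top of the aluminium carrier. Then press the carrier squarely into the corner of the reader so that its foot bears firmly on both steel fences at once while it stands flat on the deck, and finish while still holding it pressed there. Leave the yellow slide, the flask, the brass weight and the amber bottle where they stand.

Things in the scene. Friction and masses are not known exactly. Their poses are not given: they have to be found in the camera images.
- slide_blue: Slide standing in either slot of the rack: amber blade pointing down, blue head. In mm: blade 4 (x) x 28 (y) x 34 (z), head above it 16 (x) x 40 (y) x 24 (z); 40 g. Origin: middle of the blade's lower edge; z up, x through its thickness. Home in rack or carrier, the head's underside (34 above the origin) rests on the top face round the slot. Grip the head across its 16 mm.
- slide_yellow: Bystander: the other filter slide, of the same shape, with a yellow head, in the rack's other slot. Leave it.
- rack: Pale blue fixed acrylic block, 50 (x) x 150 (y) x 40 high, in mm. Origin: centre of its underside. Two slots in its top at y = -35 and +35, each 6.5 (x) x 32 (y), 36 deep, chamfered 2.
- carrier: Loose aluminium block, about 0.4 kg, on the reader's deck. In mm: foot 60 x 60 x 20 high, centred neck 46 x 46 x 40 above it. Origin: centre of underside; z up. Slot mid-top 6.5 (x) x 32 (y), 36 deep, mouth chamfered 2. A slide fits with its x along the carrier's x, either way round; home, its origin is 26 above the carrier's. Grip the neck by either pair of faces, fingertips above the foot.
- stage: Reader, fixed: blue-grey deck 200 x 200 x 12 high (mm) with a low white console beyond it (x = 110 to 170, 40 high). Origin: centre of the deck's underside at bench height; the deck's top is 12 above. x points to the far fence, y to the left fence. Metal drags on the deck and fences with marked friction.
- fence_far: Fixed dark steel bar on the deck, 18 high (mm) above it, 15 thick, 125 long. Origin: middle of its inner face at deck level; the inner face looks along the stage's -x and lies at stage x = 60.
- fence_left: Fixed dark steel bar on the deck, 18 high (mm) above it, 15 thick, 110 long. Origin: middle of its inner face at deck level; the inner face looks along the stage's -y and lies at stage y = 60.
- seat (a point): Point on the deck's top at the pale round lens set in it, 30 mm from both fences' inner faces (stage x = 30, y = 30): where the carrier's origin is when it touches both fences. Axes as the stage's.
- flask: Bystander: stoppered glass flask, 64 mm across, 130 mm high. Origin under its centre.
- weight: Bystander: brass check weight, 34 mm across, 50 mm high. Origin under its centre.
- reagent: Bystander: amber bottle, 54 mm across, 100 mm high. Origin under its centre.

How it is judged:
By the outcome, as a careful person would: the job done as asked, in the order asked, and still so for the second after the job is handed in, while the arm keeps its last pose, push and grip.
It also fails if it takes over 59 s, if anything falls off the work surface, if the arm or the gripper's body presses on something with over 40 N, if the wrist force passes 120 N, or if a joint passes its speed limit or range.

## Working session

There is one attempt and no reset: what is moved stays moved. The work goes in short steps, Python scripts to look and compute and a tool call to move; the robot and the scene stay as the last step left them, time stands still between calls to the robot, and variables do not carry over. Pictures are saved under pics/ and viewed, at most 10 in all, crops included, and the job is handed in when it is done.

Besides the shell and the picture viewer there is one more tool, called after "Request:" by a JSON object that holds its "api" and its "payload". drive_tool: Moves the arm, as the interface text tells. Its arguments: {"type":"object","properties":{"grip":{"type":"array"},"slide":{"type":"array"},"twist":{"type":"array"},"squeeze":{"type":"number"}},"required":["grip","slide","twist"]}

```bash
mkdir -p pics
python3 - <<'E'
from cell import monitor, optics, order, manip
import cv2,numpy as np
print(manip.hold_point_z)
s=monitor.state();print(s)
for n in("scene","top"):
    p,d=optics.capture(n);cv2.imwrite(f"pics/{n}0.png",p[:,:,::-1]);np.savez(f"{n}0.npz",p=p,d=d)
    m=optics.camera_model(n);print(n,m)
E
```

```text
0.0187
{'time': 0.0, 'qpos': array([ 1.13318021,  0.38387408,  0.04382669,  1.59958098, -0.01787087,
        1.16118927, -0.04988307]), 'joint_velocities': array([-0.00091116,  0.00080393,  0.00118791, -0.00048697,  0.00148183,
       -0.00155468, -0.00046995]), 'tau': array([-4.46796694e-04, -4.33462894e+01,  1.02459490e+00, -2.49514496e+01,
        1.06255361e-02,  1.12643873e-02,  4.34572996e-06]), 'eef_pos': array([ 0.2163294 , -0.61194317,  0.22985856]), 'ee_rot': array([-1.29373653e-03,  9.85589725e-01,  1.69148234e-01, -3.07457612e-04]), 'wrist_force': array([0.14710635, 0.3100829 , 0.92824137]), 'moment': array([-0.0043709 , -0.01347695, -0.00167231]), 'gripper_force': 0.0, 'gripper_width': 0.08508779993843688}
scene {'K': array([[439.08179931,   0.        , 281.29589916],
       [  0.        , 439.08179931, 205.38857365],
       [  0.        ,   0.        ,   1.        ]]), 'R': array([[ 0.11193073,  0.99352444,  0.01951147],
       [ 0.52042736, -0.04188212, -0.85287822],
       [-0.84653817,  0.10561759, -0.52174519]]), 't': array([-0.11528423, -0.25972274,  1.51050296])}
top {'K': array([[522.95064798,   0.        , 290.79225912],
       [  0.        , 522.95064798, 211.87654529],
       [  0.        ,   0.        ,   1.        ]]), 'R': array([[-2.68580108e-02, -9.99631685e-01, -3.89124628e-03],
       [-9.90703239e-01,  2.71370424e-02, -1.33306690e-01],
       [ 1.33363188e-01,  2.74717756e-04, -9.91067195e-01]]), 't': array([0.04112438, 0.58608039, 1.45112648])}
```

View pics/scene0.png

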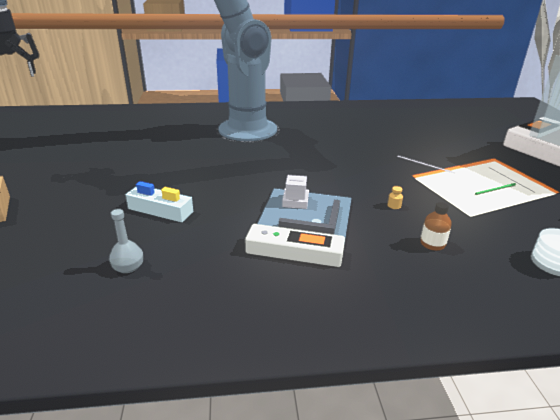

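View pics/top0.png

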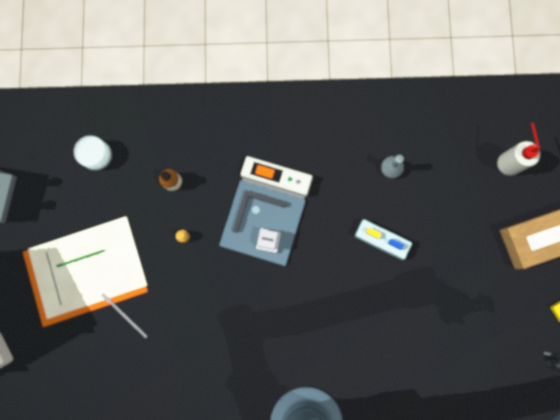

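The scene view shows the rack with blue head (146,188) and yellow (171,195), the carrier (296,190) on the reader, and the flask (125,255). In the top view, blue is at (397,244), yellow at (373,233), the carrier at (268,240) and the lens at (255,210).

```bash
cat > h.py <<'E'
import cv2,numpy as np
from cell import monitor, optics, order, manip
def cloud(n,p,d):
    m=optics.camera_model(n);K,R,t=m["K"],m["R"],m["t"]
    v,u=np.mgrid[:420,:560]
    c=np.stack([(u-K[0,2])/K[0,0]*d,(v-K[1,2])/K[1,1]*d,d],-1)
    return (c-t)@R
def raymap(n,z):
    return cloud_plane(n,z)
def cloud_plane(n,z):  # world xy of each pixel on plane z
    m=optics.camera_model(n);K,R,t=m["K"],m["R"],m["t"]
    v,u=np.mgrid[:420,:560]
    r=np.stack([(u-K[0,2])/K[0,0],(v-K[1,2])/K[1,1],np.ones(u.shape)],-1)@R
    o=-R.T@t
    return o+r*((z-o[2])/r[...,2])[...,None]
def rectify(n,p,x0,x1,y0,y1,z,s=0.0005):
    # image: rows = x decreasing, cols = y decreasing
    m=optics.camera_model(n);K,R,t=m["K"],m["R"],m["t"]
    P=K@np.c_[R[:,0],R[:,1],R[:,2]*z+t]
    A=np.array([[0,-s,x1],[-s,0,y1],[0,0,1.]])
    return cv2.warpPerspective(p,P@A,(int((y1-y0)/s),int((x1-x0)/s)),flags=cv2.INTER_CUBIC|cv2.WARP_INVERSE_MAP)
def rect(q):
    (c,wh,a)=cv2.minAreaRect((q[:,:2]*1000).astype(np.float32));return np.round(c,1),np.round(wh,1),round(a,1)
E
python3 - <<'E'
from h import *
for n in("top","scene"):
    f=np.load(n+"0.npz");p,d=f["p"],f["d"];X=cloud(n,p,d)
    h=cv2.cvtColor(p,cv2.COLOR_RGB2HSV);H,S,V=h[...,0],h[...,1],h[...,2]
    reg=(X[...,0]>.3)&(X[...,0]<.75)&(X[...,1]>-.45)&(X[...,1]<.25)&(d>0)
    z=X[...,2]
    rk=reg&(X[...,1]<-.1)&(X[...,0]<.6)
    for name,m in dict(blue=rk&(H>105)&(H<125)&(S>180)&(V>110)&(z>.045),yel=rk&(H>18)&(H<35)&(S>150)&(z>.045),
        racktop=rk&(z>.033)&(z<.046)&(S<120), carr=reg&(X[...,1]>-.1)&(z>.062)&(X[...,0]<.6), deck=reg&(abs(z-.012)<.004)&(X[...,1]>-.1)).items():
        q=X[m]
        if len(q)>5: print(n,name,len(q),rect(q),np.round(np.median(q,0)*1000,1),np.round(q.mean(0)*1000,1), np.round(np.percentile(q[:,2],[5,50,95])*1000,1))
f=np.load("top0.npz");p=f["p"]
a=rectify("top",p,.38,.66,-.32,.14,.072,.0006)
print(a.shape);cv2.imwrite("pics/r0.png",a[:,:,::-1])
E
```

```text
top blue 47 (array([ 486.2, -264.1]), array([33.4, 10.7]), 62.4) [ 485.8 -264.1   64.5] [ 485.8 -263.6   64.8] [60.4 64.5 70.4]
top yel 60 (array([ 519.3, -202.8]), array([35.1, 13.5]), 60.1) [ 518.4 -203.    63.4] [ 519.2 -202.6   63.5] [58.4 63.4 69.7]
top racktop 720 (array([ 504.3, -233.4]), array([149.5,  51.3]), 62.1) [ 504.2 -232.7   40.1] [ 504.  -231.9   40. ] [34.9 40.1 44.7]
top carr 261 (array([510.4,  93.1]), array([46.1, 45.9]), 77.0) [509.6  93.   71.8] [510.   93.   71.6] [65.4 71.8 76.4]
top deck 3244 (array([524.8,  74.5]), array([349.6, 442.8]), 89.7) [568.7 105.8  11.8] [565.3 104.2  11.8] [ 8.4 11.8 15.4]
scene blue 52 (array([ 490.5, -264. ]), array([38.8, 16.5]), 61.1) [ 495.9 -261.    59.6] [ 495.2 -263.1   57.5] [47.5 59.6 66.2]
scene yel 130 (array([ 523.2, -202.5]), array([39.9, 19.7]), 63.9) [ 528.7 -201.6   56.8] [ 528.3 -201.8   56.4] [46.9 56.8 65.5]
scene racktop 645 (array([ 505.5, -234.6]), array([153.3,  53.6]), 61.8) [ 519.6 -231.9   41.3] [ 518.9 -230.4   40.3] [34.4 41.3 43.2]
scene carr 260 (array([511. ,  92.9]), array([45.8, 53.3]), 77.2) [520.6  91.8  73. ] [517.3  91.7  71.7] [64.1 73.  74.9]
scene deck 2335 (array([597.7,  98.4]), array([200. , 274.2]), 71.5) [563.7 113.7  13.7] [573.4 107.9  13.5] [11.  13.7 15.4]
(466, 766, 3)
```

View pics/r0.png

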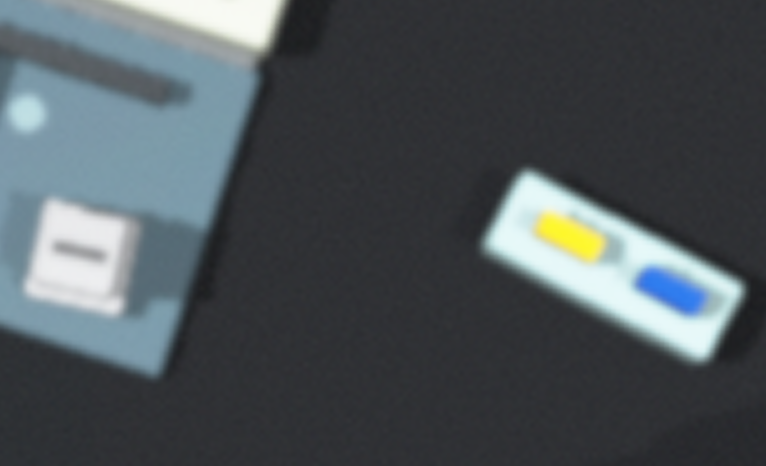

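The top view confirms that blue is the slot nearer the -y end, the slide's long axis is at about 62°, and the carrier's slot is at about 77°. I'll move above blue, keeping the height.

Request:
{"api": "drive_tool", "payload": {"grip": [60,60,60,60,60,60,60,60,60,60,60,60], "slide": [[31,-19.8,0],[31,-19.8,0],[31,-19.8,0],[31,-19.8,0],[31,-19.8,0],[31,-19.8,0],[31,-19.8,0],[31,-19.8,0],[31,-19.8,0],[31,-19.8,0],[31,-19.8,0],[31,-19.8,0]], "twist": [0,0,0,0,0,0,0,0,0,0,0,0], "squeeze": 40}}

```text
time: 1.3
eef_pos: [0.4885, -0.2634, 0.2308]
ee_rot: [-0.0, 0.986, 0.169, -0.0]
wrist_force: [0.7, -1.5, -1.0]
gripper_width: 0.0515
gripper_force: 0.0
```

Request:
{"api": "drive_tool", "payload": {"grip": [60,60,60,60,60,60,60,60], "slide": [[0,0,20],[0,0,20],[0,0,20],[0,0,20],[0,0,20],[0,0,20],[0,0,0],[0,0,0]], "twist": [-0.124,-0.124,-0.124,-0.124,-0.124,-0.124,0,0]}}

```text
time: 2.1
eef_pos: [0.4877, -0.2646, 0.1109]
ee_rot: [-0.001, 0.857, 0.515, -0.0]
wrist_force: [-0.3, -0.5, -0.0]
gripper_width: 0.0513
gripper_force: 0.0
```

```bash
cat >> h.py <<'E'
def goto(x,y,z,yaw,verbose=True):
    """tool-frame shift [mm] (before twist) & twist [rad] from measured pose; yaw = wanted tool-x angle (deg)"""
    from scipy.spatial.transform import Rotation as Ro
    s=monitor.state();w=s["ee_rot"];R=Ro.from_quat([w[1],w[2],w[3],w[0]]).as_matrix()
    p=s["eef_pos"]*1000;a=np.degrees(np.arctan2(R[1,0],R[0,0]))
    sh=R.T@(np.array([x,y,z])-p)
    tw=-np.radians((yaw-a+90)%180-90)
    c,s_=np.cos(tw),np.sin(tw)
    print("pos",np.round(p,1),"yaw",round(a,2),"tilt",np.round(R[:,2],3),"| shift",np.round(sh,1),"twist",round(tw,3),"| shift after twist",np.round([c*sh[0]+s_*sh[1],-s_*sh[0]+c*sh[1],sh[2]],1),"F",np.round(s["wrist_force"],1),"w",round(s["gripper_width"]*1000,1),"gf",round(s["gripper_force"],1),"t",round(s["time"],2),"q7",round(s["qpos"][6],2))
E
python3 - <<'E'
from h import *
goto(488,-264.2,44,62)
p,d=optics.capture("scene");cv2.imwrite("pics/s1.png",cv2.resize(p[130:270,90:370],None,fx=2.8,fy=2.8,interpolation=2)[:,:,::-1])
E
```

```text
pos [ 487.7 -264.6  110.9] yaw 61.94 tilt [-0.001  0.001 -1.   ] | shift [ 0.5  0.2 66.9] twist -0.001 | shift after twist [ 0.5  0.2 66.9] F [-0.3 -0.5 -0. ] w 51.3 gf 0.0 t 2.1 q7 -0.18
```

Request:
{"api": "drive_tool", "payload": {"grip": [50,50,50,50,50,50,0,0,0,0,0,0], "slide": [[0,0,15],[0,0,15],[0,0,15],[0,0,15],[0,0,6.5],[0,0,0],[0,0,0],[0,0,0],[0,0,0],[0,0,0],[0,0,0],[0,0,0]], "twist": [0,0,0,0,0,0,0,0,0,0,0,0], "squeeze": 40}}

```text
time: 3.35
eef_pos: [0.4888, -0.2651, 0.0455]
ee_rot: [0.001, 0.857, 0.516, 0.0]
wrist_force: [-0.3, -0.0, 4.3]
gripper_width: 0.0155
gripper_force: 41.9
```

Run:
```python
from h import *
goto(488,-264.2,44,62)
p,d=optics.capture("scene");cv2.imwrite("pics/s2.png",cv2.resize(p[130:270,90:370],None,fx=2.8,fy=2.8,interpolation=2)[:,:,::-1])
```

```text
pos [ 488.8 -265.1   45.5] yaw 62.1 tilt [ 0.001 -0.001 -1.   ] | shift [ 0.4 -1.2  1.5] twist 0.002 | shift after twist [ 0.4 -1.2  1.5] F [-0.3 -0.   4.3] w 15.5 gf 41.9 t 3.35 q7 -0.21
```

View pics/s2.png

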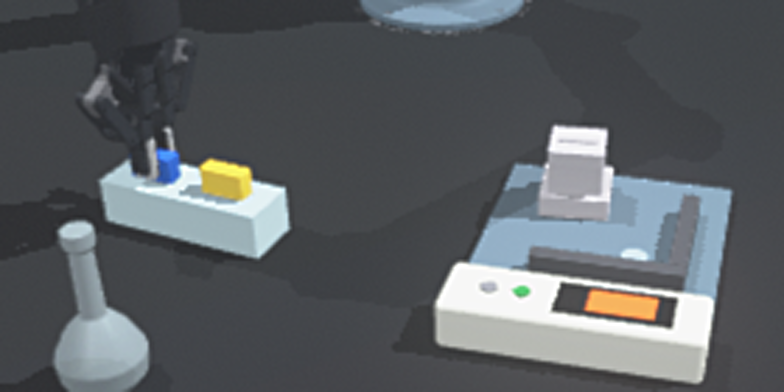

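The fingers hold the blue head (crop ≈ (165,165)) and yellow is untouched. I'll lift it, then look at it in the hand and measure the carrier and fences.

Request:
{"api": "drive_tool", "payload": {"grip": [0,0,0,0,0,0,0,0,0,0,0], "slide": [[0,0,-5],[0,0,-8],[0,0,-10],[0,0,-12],[0,0,-15],[0,0,-15],[0,0,-15],[0,0,-15],[0,0,-15],[0,0,0],[0,0,0]], "twist": [0,0,0,0,0,0,0,0,0,0,0]}}

```text
time: 4.5
eef_pos: [0.4884, -0.2649, 0.1553]
ee_rot: [0.0, 0.857, 0.516, 0.0]
wrist_force: [1.5, 0.5, -0.2]
gripper_width: 0.0151
gripper_force: 41.4
```

Run:
```python
from h import *
goto(510.5,93,155,77)
# carrier pose from both cameras at hi-res: bright neck-top at z=.072 and slot
f=np.load("top0.npz");p=f["p"]
s=.0003
for n in("top","scene"):
    p=np.load(n+"0.npz")["p"]
    a=rectify(n,p,.46,.56,.04,.145,.072,s);g=cv2.GaussianBlur(cv2.cvtColor(a,cv2.COLOR_RGB2GRAY),(0,0),3)
    # slot: dark blob in neck centre
    cx,cy=(.145-.093)/s,(.56-.5105)/s
    w=g[int(cy)-45:int(cy)+45,int(cx)-65:int(cx)+65].astype(float)
    bg=np.percentile(w,70);W=np.clip(bg-20-w,0,None)
    v,u=np.mgrid[:W.shape[0],:W.shape[1]]
    T=W.sum();mu,mv=(W*u).sum()/T,(W*v).sum()/T
    c=np.array([[(W*(u-mu)**2).sum(),(W*(u-mu)*(v-mv)).sum()],[0,(W*(v-mv)**2).sum()]])/T
    X=.56-(mv+int(cy)-45)*s;Y=.145-(mu+int(cx)-65)*s
    ang=.5*np.degrees(np.arctan2(2*c[0,1],c[0,0]-c[1,1]))
    print(n,"slot",X*1000,Y*1000,"dir",90-ang,"bg",bg,w.min())
# fence dark pixels at z=.03, deck rect
ims=[]
for n in("top","scene"):
    p=np.load(n+"0.npz")["p"];a=rectify(n,p,.44,.66,-.02,.2,.030,.0006);ims.append(a)
cv2.imwrite("pics/f1.png",np.hstack(ims)[:,:,::-1]);print(ims[0].shape)
p,d=optics.capture("scene");cv2.imwrite("pics/s3.png",cv2.resize(p[90:230,90:290],None,fx=3.5,fy=3.5,interpolation=2)[:,:,::-1])
```

```text
pos [ 488.4 -264.9  155.3] yaw 62.1 tilt [ 0.001 -0.    -1.   ] | shift [ 3.267e+02 -1.479e+02  1.000e-01] twist -0.26 | shift after twist [ 3.537e+02 -5.890e+01  1.000e-01] F [ 1.5  0.5 -0.2] w 15.1 gf 41.4 t 4.5 q7 -0.16
top slot 509.3487401992244 92.47509417115432 dir 77.21907110649629 bg 233.0 160.0
scene slot 508.2802669310964 90.97837214911692 dir 75.41144719361404 bg 245.0 194.0
(366, 366, 3)
```

View pics/f1.png

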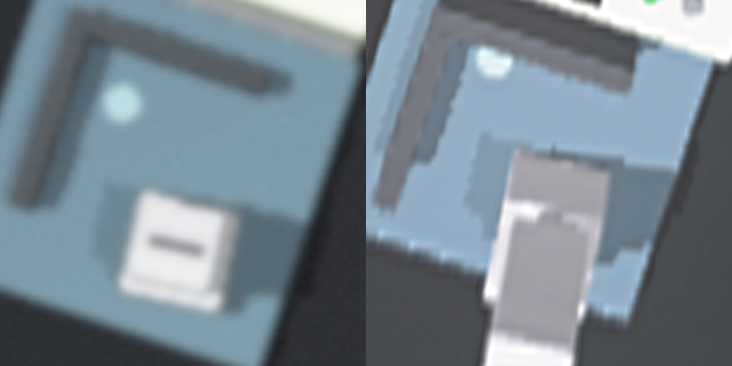

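View pics/s3.png

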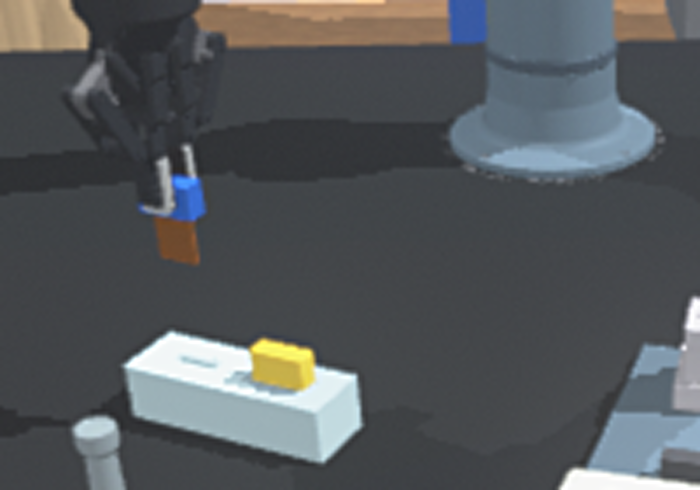

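The slide hangs straight in the grip (crop ≈ (175,215)), and the rack's blue slot is empty with yellow still in place. Next I go above the carrier.

Request:
{"api": "drive_tool", "payload": {"grip": [0,0,0,0,0,0,0,0,0,0,0,0], "slide": [[0,0,0],[0,0,0],[20,-3.3,0],[43,-7.3,0],[47,-7.8,0],[47,-7.8,0],[47,-7.8,0],[47,-7.8,0],[47,-7.8,0],[35,-5.8,0],[20,-3.3,0],[0,0,0]], "twist": [-0.13,-0.13,0,0,0,0,0,0,0,0,0,0]}}

```text
time: 5.75
eef_pos: [0.5093, 0.0972, 0.1541]
ee_rot: [-0.001, 0.78, 0.626, 0.0]
wrist_force: [-0.5, -0.3, 0.2]
gripper_width: 0.015
gripper_force: 41.4
```

Run:
```python
from h import *
goto(509.5,92.4,116,77)
p=np.load("top0.npz")["p"];X=cloud_plane("top",.012)
# lens: bright cyan-ish blob near (255,210)
sub=p[200:222,244:268].astype(int);w=np.clip(sub.sum(-1)-np.median(sub.sum(-1))-60,0,None)
print("lens top",np.round((X[200:222,244:268]*w[...,None]).sum((0,1))/w.sum()*1000,1))
# stage direction from deck depth rect
q=np.load("scene0.npz");
for n in("top","scene"):
    f=np.load(n+"0.npz");p,d=f["p"],f["d"];X=cloud(n,p,d);h=cv2.cvtColor(p,cv2.COLOR_RGB2HSV)
    lum=p.astype(int).sum(-1)
    r=(abs(X[...,2]-.030)<.006)&(lum<260)&(X[...,0]>.45)&(X[...,0]<.67)&(X[...,1]>.0)&(X[...,1]<.22)&(d>0)
    q=X[r];print(n,len(q),rect(q))
    r=(abs(X[...,2]-.012)<.005)&(h[...,0]>95)&(h[...,0]<115)&(h[...,1]>50)&(X[...,0]>.4)&(X[...,0]<.7)&(X[...,1]>-.04)&(X[...,1]<.22)&(d>0)
    q=X[r];print("deck",len(q),rect(q))
ims=[]
p,d=optics.capture("scene");ims.append(cv2.resize(p[120:240,230:370],(490,420),interpolation=2))
p,d=optics.capture("top");ims.append(cv2.resize(p[190:290,225:300],(315,420),interpolation=2))
cv2.imwrite("pics/s4.png",np.hstack(ims)[:,:,::-1])
```

```text
pos [509.3  97.2 154.1] yaw 77.44 tilt [-0.002  0.003 -1.   ] | shift [-4.7  1.4 38.1] twist 0.008 | shift after twist [-4.7  1.4 38.1] F [-0.5 -0.3  0.2] w 15.0 gf 41.4 t 5.75 q7 -0.64
lens top [600.7 128.   12. ]
top 22 (array([608.7, 126.2]), array([ 69.4, 155.1]), 26.5)
deck 3104 (array([562.2, 107.7]), array([205.5, 198.8]), 71.6)
scene 78 (array([636.9,  98.2]), array([120.7,   8.2]), 70.9)
deck 1909 (array([550.7, 113.9]), array([200.9, 174. ]), 70.9)
```

View pics/s4.png

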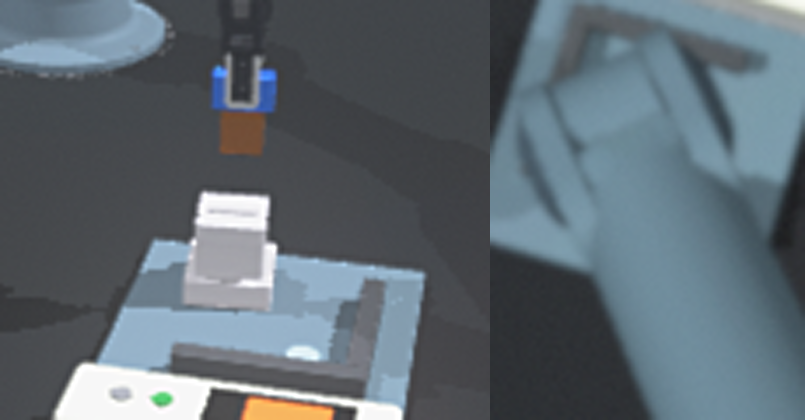

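The slide is over the carrier, with the blade at about (243,135) and the slot at about (233,212), so it sits slightly right as the numbers say. I'll correct that and descend to just above the mouth.

Request:
{"api": "drive_tool", "payload": {"grip": [0,0,0,0,0,0], "slide": [[-4.7,1.4,8],[0,0,10],[0,0,10],[0,0,7],[0,0,0],[0,0,0]], "twist": [0.008,0,0,0,0,0]}}

```text
time: 6.45
eef_pos: [0.5105, 0.0875, 0.1194]
ee_rot: [-0.0, 0.785, 0.619, -0.0]
wrist_force: [-0.2, 0.2, -0.4]
gripper_width: 0.015
gripper_force: 41.4
```

Run:
```python
from h import *
goto(509.5,92.4,77.5,77)
p,d=optics.capture("scene");X=cloud("scene",p,d);h=cv2.cvtColor(p,cv2.COLOR_RGB2HSV)
r=np.zeros(d.shape,bool);r[120:230,250:340]=1
for k,m in dict(blade=(h[...,0]<18)&(h[...,1]>120)&r, head=(h[...,0]>105)&(h[...,0]<125)&(h[...,1]>160)&r, neck=r&(h[...,1]<40)&(h[...,2]>120)&(X[...,2]>.04)&(X[...,2]<.073)).items():
    q=X[m&(d>0)]*1000;v,u=np.nonzero(m);print(k,len(q),"u",u.min(),u.max(),"v",v.min(),v.max(),np.round(q.mean(0),1),np.round(np.percentile(q,[3,97],0),1).tolist())
    a=np.radians(77);ey=np.array([np.cos(a),np.sin(a),0]);ex=np.array([np.sin(a),-np.cos(a),0])
    c=q-[509.5,92.4,0];print("   along y",np.round(np.percentile(c@ey,[3,50,97]),1),"along x(+13°)",np.round(np.percentile(c@ex,[3,50,90,97]),1))
cv2.imwrite("pics/s5.png",cv2.resize(p[130:230,240:350],(660,600),interpolation=2)[:,:,::-1])
```

```text
pos [510.5  87.5 119.4] yaw 76.54 tilt [-0.001  0.    -1.   ] | shift [ 4.5 -2.1 41.9] twist -0.008 | shift after twist [ 4.6 -2.1 41.9] F [-0.2  0.2 -0.4] w 15.0 gf 41.4 t 6.45 q7 -0.66
blade 103 u 289 299 v 166 176 [511.8  86.6  98.8] [[507.2, 75.0, 86.6], [516.2, 98.2, 110.9]]
   along y [-17.1  -5.1   6.9] along x(+13°) [0.3 3.6 5.8 6.6]
head 68 u 286 303 v 153 165 [498.4  91.1 124. ] [[210.2, 68.8, 2.7], [523.0, 106.8, 140.1]]
   along y [-51.1   8.   14.5] along x(+13°) [-294.9    9.    10.9   11.8]
neck 425 u 250 306 v 178 229 [569.6  63.8  53.6] [[502.8, -17.2, 40.3], [666.0, 109.9, 72.7]]
   along y [-75.   -8.6  22.9] along x(+13°) [ -6.3  24.3 165.4 170.9]
```

View pics/s5.png

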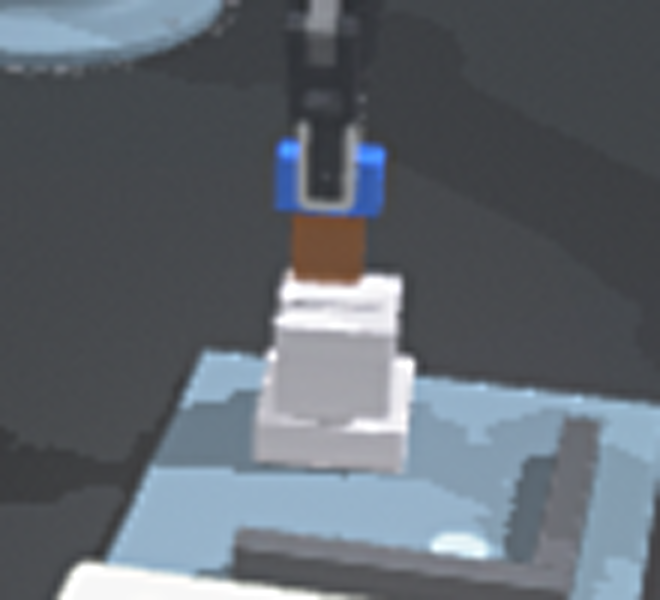

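Request:
{"api": "drive_tool", "payload": {"grip": [0,0,0,0,0], "slide": [[4,-2.4,0],[0,0,0],[0,0,0],[0,0,0],[0,0,0]], "twist": [-0.008,0,0,0,0]}}

```text
time: 7.0
eef_pos: [0.5094, 0.0918, 0.1199]
ee_rot: [0.0, 0.783, 0.622, 0.0]
wrist_force: [0.2, -0.2, -0.0]
gripper_width: 0.015
gripper_force: 41.4
```

Run:
```python
from h import *
goto(509.2,92,77.5,77)
```

```text
pos [509.4  91.8 119.9] yaw 76.99 tilt [ 0. -0. -1.] | shift [ 0.2 -0.2 42.4] twist -0.0 | shift after twist [ 0.2 -0.2 42.4] F [ 0.2 -0.2 -0. ] w 15.0 gf 41.4 t 7.0 q7 -0.67
```

Aligned. I'll descend slowly in stages, watching the force.

Request:
{"api": "drive_tool", "payload": {"grip": [0,0,0,0,0,0], "slide": [[0,0,4],[0,0,4],[0,0,4],[0,0,3],[0,0,0],[0,0,0]], "twist": [0,0,0,0,0,0]}}

```text
time: 7.6
eef_pos: [0.5094, 0.0918, 0.1046]
ee_rot: [-0.0, 0.783, 0.622, -0.0]
wrist_force: [1.0, -0.3, -0.2]
gripper_width: 0.0151
gripper_force: 41.3
```

The blade is inside the mouth with no vertical force. I'll go on to home.

Request:
{"api": "drive_tool", "payload": {"grip": [0,0,0,0,0,0,0,0], "slide": [[0,0,5],[0,0,6],[0,0,6],[0,0,5],[0,0,3],[0,0,1],[0,0,0],[0,0,0]], "twist": [0,0,0,0,0,0,0,0]}}

```text
time: 8.4
eef_pos: [0.5094, 0.0918, 0.0788]
ee_rot: [0.0, 0.783, 0.622, 0.0]
wrist_force: [1.7, -0.6, -1.5]
gripper_width: 0.0151
gripper_force: 41.4
```

Request:
{"api": "drive_tool", "payload": {"grip": [0,0,0,0,0,0], "slide": [[0,0,1],[0,0,1],[0,0,1],[0,0,0.5],[0,0,0],[0,0,0]], "twist": [0,0,0,0,0,0]}}

```text
time: 9.0
eef_pos: [0.5095, 0.092, 0.0775]
ee_rot: [0.001, 0.783, 0.622, -0.001]
wrist_force: [-4.3, -1.8, 13.9]
gripper_width: 0.0152
gripper_force: 43.3
```

The head bottomed at exactly the predicted height (77.5) with 14 N, so the blade is home. I'll back off the load, release, open, go down round the neck and grip it.

Request:
{"api": "drive_tool", "payload": {"grip": [0,30,100,100,100,100,100,100], "slide": [[0,0,-2],[0,0,0],[0,0,0],[0,0,0],[0,0,0],[0,0,0],[0,0,0],[0,0,0]], "twist": [0,0,0,0,0,0,0,0]}}

```text
time: 9.8
eef_pos: [0.5093, 0.0919, 0.0772]
ee_rot: [-0.0, 0.783, 0.622, -0.0]
wrist_force: [0.6, 0.1, -0.2]
gripper_width: 0.0855
gripper_force: 0.0
```

Run:
```python
from h import *
goto(509.4,91.8,37,77)
p,d=optics.capture("scene")
cv2.imwrite("pics/s6.png",cv2.resize(p[130:230,240:350],(660,600),interpolation=2)[:,:,::-1])
```

```text
pos [509.3  91.9  77.2] yaw 76.99 tilt [-0.  0. -1.] | shift [-0.1  0.2 40.2] twist -0.0 | shift after twist [-0.1  0.2 40.2] F [ 0.6  0.1 -0.2] w 85.5 gf 0.0 t 9.8 q7 -0.71
```

View pics/s6.png

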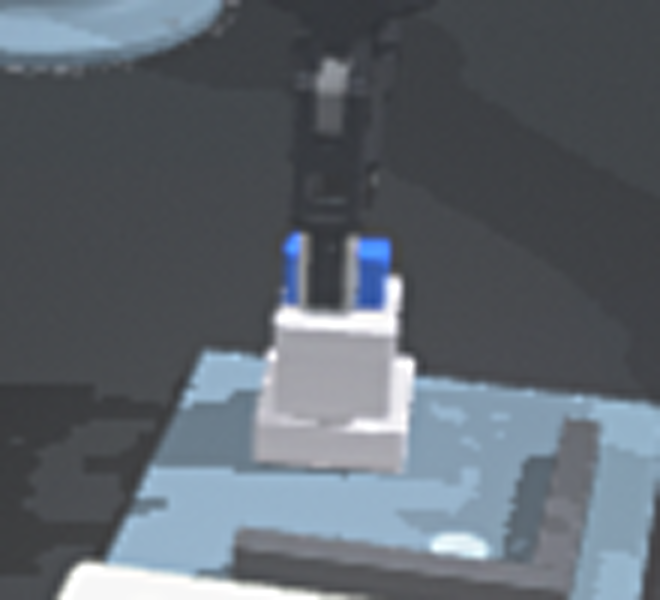

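The head sits flush on the carrier top (crop ≈ (337,270)). Next I grip the neck.

Request:
{"api": "drive_tool", "payload": {"grip": [100,100,100,100,100,50,20,0,0,0,0,0], "slide": [[0,0,10],[0,0,12],[0,0,12],[0,0,6],[0,0,0],[0,0,0],[0,0,0],[0,0,0],[0,0,0],[0,0,0],[0,0,0],[0,0,0]], "twist": [0,0,0,0,0,0,0,0,0,0,0,0], "squeeze": 80}}

```text
time: 11.05
eef_pos: [0.5105, 0.0921, 0.0382]
ee_rot: [0.001, 0.783, 0.622, 0.001]
wrist_force: [0.8, -0.3, 4.0]
gripper_width: 0.045
gripper_force: 83.6
```

Request:
{"api": "drive_tool", "payload": {"grip": [0,0,0,0,0,0,0,0,0,0,0,0], "slide": [[0,0,-3],[0,0,-1],[7,8,0],[8,9,0],[8,9,0],[8,9,0],[8,9,0],[8,9,0],[5,8,0],[3,5,0],[0,0,0],[0,0,0]], "twist": [0,0.1,0,0,0,0,0,0,0,0,0,0]}}

```text
time: 12.25
eef_pos: [0.589, 0.1224, 0.0411]
ee_rot: [-0.0, 0.813, 0.582, -0.001]
wrist_force: [0.0, -0.2, -5.2]
gripper_width: 0.045
gripper_force: 82.6
```

Run:
```python
from h import *
goto(600.5,127,38.2,71.3)
p,d=optics.capture("scene")
cv2.imwrite("pics/s7.png",cv2.resize(p[150:270,230:370],(700,600),interpolation=2)[:,:,::-1])
```

```text
pos [589.  122.4  41.1] yaw 71.25 tilt [-0.001 -0.001 -1.   ] | shift [8.1 9.4 2.8] twist -0.001 | shift after twist [8.  9.4 2.8] F [ 0.  -0.2 -5.2] w 45.0 gf 82.6 t 12.25 q7 -0.85
```

View pics/s7.png

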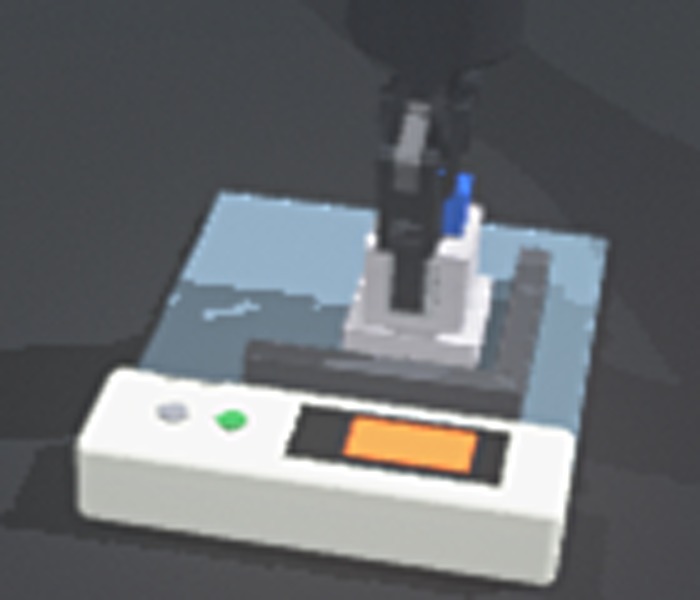

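The carrier is held square, a few mm off both fences (left fence at crop (530,320), far fence at (380,380)). I'll lower it to the deck, then push in steps.

Request:
{"api": "drive_tool", "payload": {"grip": [0,0,0,0,0,0,0], "slide": [[0,0,1],[0,0,1],[0,0,1],[0,0,0.6],[0,0,0.4],[0,0,0],[0,0,0]], "twist": [0,0,0,0,0,0,0]}}

```text
time: 13.0
eef_pos: [0.5891, 0.1226, 0.0383]
ee_rot: [0.0, 0.813, 0.583, -0.001]
wrist_force: [-4.2, -2.4, 5.0]
gripper_width: 0.0447
gripper_force: 83.8
```

Request:
{"api": "drive_tool", "payload": {"grip": [0,0,0,0,0,0,0], "slide": [[0,2,0],[0,2,0],[0,2,0],[0,2,0],[0,1,0],[0,0,0],[0,0,0]], "twist": [0,0,0,0,0,0,0]}}

```text
time: 13.7
eef_pos: [0.5958, 0.1222, 0.0384]
ee_rot: [-0.002, 0.812, 0.583, -0.001]
wrist_force: [-8.3, 0.9, 6.7]
gripper_width: 0.0452
gripper_force: 84.1
```

Request:
{"api": "drive_tool", "payload": {"grip": [0,0,0,0,0,0], "slide": [[0,1,0],[0,1,0],[0,1,0],[0,0,0],[0,0,0],[0,0,0]], "twist": [0,0,0,0,0,0]}}

```text
time: 14.3
eef_pos: [0.5985, 0.1218, 0.0384]
ee_rot: [-0.002, 0.812, 0.583, -0.001]
wrist_force: [-7.6, 1.7, 6.8]
gripper_width: 0.045
gripper_force: 84.1
```

Request:
{"api": "drive_tool", "payload": {"grip": [0,0,0,0,0,0,0,0], "slide": [[2,0,0],[2,0,0],[1,0,0],[1,0,0],[1,0,0],[0,0,0],[0,0,0],[0,0,0]], "twist": [0,0,0,0,0,0,0,0]}}

```text
time: 15.1
eef_pos: [0.6005, 0.1231, 0.0385]
ee_rot: [0.0, 0.813, 0.582, -0.004]
wrist_force: [-9.9, -4.5, 11.7]
gripper_width: 0.0451
gripper_force: 84.6
```

Run:
```python
from h import *
goto(600.5,127,38.2,71.3)
s=monitor.state();a=np.radians(-18.7);F=s["wrist_force"];print("Fstage",F[0]*np.cos(a)+F[1]*np.sin(a),-F[0]*np.sin(a)+F[1]*np.cos(a),F[2],s["moment"])
```

```text
pos [600.5 123.1  38.5] yaw 71.22 tilt [-0.006 -0.005 -1.   ] | shift [ 3.6 -1.2  0.3] twist -0.001 | shift after twist [ 3.6 -1.2  0.3] F [-9.9 -4.5 11.7] w 45.1 gf 84.6 t 15.1 q7 -0.85
Fstage -7.877651094015101 -7.450027768996412 11.732936471494535 [-0.9410219   1.89354437  0.00403857]
```

Request:
{"api": "drive_tool", "payload": {"grip": [0,0,0,0,0,0,0], "slide": [[0,0,-1],[2,0,0],[2,0,0],[1,0,0],[0,0,0],[0,0,0],[0,0,0]], "twist": [0,0,0,0,0,0,0]}}

```text
time: 15.8
eef_pos: [0.6006, 0.1236, 0.0388]
ee_rot: [0.002, 0.814, 0.581, -0.008]
wrist_force: [-12.4, -9.6, 12.8]
gripper_width: 0.0449
gripper_force: 85.0
```

```bash
cat >> h.py <<'E'
def rep():
    goto(600.5,127,38.2,71.3)
    s=monitor.state();a=np.radians(-18.7);F=s["wrist_force"];p=s["eef_pos"]*1000-[600.5,127,0]
    r=lambda v:np.round([v[0]*np.cos(a)+v[1]*np.sin(a),-v[0]*np.sin(a)+v[1]*np.cos(a),v[2]],1)
    print("stage pos rel seat",r(p),"Fstage",r(F),"M",np.round(r(s["moment"]*10)/10,2))
E
python3 -c "
from h import *
rep()"
```

```text
pos [600.6 123.6  38.8] yaw 71.08 tilt [-0.011 -0.011 -1.   ] | shift [ 3.2 -1.2  0.5] twist -0.004 | shift after twist [ 3.2 -1.2  0.5] F [-12.4  -9.6  12.8] w 44.9 gf 85.0 t 15.8 q7 -0.86
stage pos rel seat [ 1.2 -3.2 38.8] Fstage [ -8.6 -13.   12.8] M [-2.65  1.62 -0.05]
```

To tell deck friction from fence contact, I'll lift the foot just clear of the deck and feel for the fences.

Request:
{"api": "drive_tool", "payload": {"grip": [0,0,0,0,0,0], "slide": [[-4,-4,-1],[-4,-4,-1],[-2,0,-1.5],[0,0,0],[0,0,0],[0,0,0]], "twist": [0,0,0,0,0,0]}}

```text
time: 16.4
eef_pos: [0.5942, 0.1239, 0.0417]
ee_rot: [-0.0, 0.813, 0.583, 0.0]
wrist_force: [0.0, 0.3, -4.9]
gripper_width: 0.0449
gripper_force: 82.5
```

```bash
python3 -c "
from h import *
rep()"
```

```text
pos [594.2 123.9  41.7] yaw 71.29 tilt [ 0.     0.001 -1.   ] | shift [5.  5.  3.5] twist -0.0 | shift after twist [5.  5.  3.5] F [ 0.   0.3 -4.9] w 44.9 gf 82.5 t 16.4 q7 -0.85
stage pos rel seat [-5.  -5.  41.7] Fstage [-0.1  0.3 -4.9] M [ 0.03  0.01 -0.02]
```

Request:
{"api": "drive_tool", "payload": {"grip": [0,0,0,0,0,0,0], "slide": [[0,2,2],[0,2,0],[0,1,0],[0,1,0],[0,1,0],[0,0,0],[0,0,0]], "twist": [0,0,0,0,0,0,0]}}

```text
time: 17.1
eef_pos: [0.5999, 0.1213, 0.0397]
ee_rot: [-0.0, 0.813, 0.583, -0.0]
wrist_force: [-1.8, -0.6, -5.5]
gripper_width: 0.045
gripper_force: 82.5
```

```bash
python3 -c "
from h import *
rep()"
```

```text
pos [599.9 121.3  39.7] yaw 71.29 tilt [-0.001 -0.    -1.   ] | shift [ 5.5 -1.3  1.5] twist -0.0 | shift after twist [ 5.5 -1.3  1.5] F [-1.8 -0.6 -5.5] w 45.0 gf 82.5 t 17.1 q7 -0.85
stage pos rel seat [ 1.3 -5.5 39.7] Fstage [-1.5 -1.1 -5.5] M [-0.07  0.37  0.09]
```

Request:
{"api": "drive_tool", "payload": {"grip": [0,0,0,0,0,0,0], "slide": [[2,0,0],[2,0,0],[1,0,0],[1,0,0],[1,0,0],[0,0,0],[0,0,0]], "twist": [0,0,0,0,0,0,0]}}

```text
time: 17.8
eef_pos: [0.6021, 0.1276, 0.0394]
ee_rot: [-0.0, 0.813, 0.583, -0.001]
wrist_force: [-4.2, -1.6, -6.6]
gripper_width: 0.045
gripper_force: 82.5
```

```bash
python3 -c "
from h import *
rep()"
```

```text
pos [602.1 127.6  39.4] yaw 71.28 tilt [-0.002 -0.    -1.   ] | shift [-1.1 -1.3  1.2] twist -0.0 | shift after twist [-1.1 -1.3  1.2] F [-4.2 -1.6 -6.6] w 45.0 gf 82.5 t 17.8 q7 -0.86
stage pos rel seat [ 1.3  1.1 39.4] Fstage [-3.5 -2.8 -6.6] M [-0.46  0.78  0.03]
```

Request:
{"api": "drive_tool", "payload": {"grip": [0,0,0,0,0,0], "slide": [[1,0,0],[1,0,0],[1,0,0],[0,0,0],[0,0,0],[0,0,0]], "twist": [0,0,0,0,0,0]}}

```text
time: 18.4
eef_pos: [0.6021, 0.1278, 0.0395]
ee_rot: [0.001, 0.813, 0.582, -0.003]
wrist_force: [-6.4, -3.8, -1.0]
gripper_width: 0.045
gripper_force: 83.0
```

```bash
python3 -c "
from h import *
rep()"
```

```text
pos [602.1 127.8  39.5] yaw 71.25 tilt [-0.004 -0.005 -1.   ] | shift [-1.2 -1.3  1.3] twist -0.001 | shift after twist [-1.2 -1.3  1.3] F [-6.4 -3.8 -1. ] w 45.0 gf 83.0 t 18.4 q7 -0.86
stage pos rel seat [ 1.3  1.2 39.5] Fstage [-4.9 -5.7 -1. ] M [-1.39  1.1   0.22]
```

Request:
{"api": "drive_tool", "payload": {"grip": [0,0,0,0,0,0], "slide": [[0,1,0],[0,1,0],[0,1,0],[0,0,0],[0,0,0],[0,0,0]], "twist": [0,0,0,0,0,0]}}

```text
time: 19.0
eef_pos: [0.6022, 0.1277, 0.0394]
ee_rot: [-0.001, 0.813, 0.583, -0.005]
wrist_force: [-10.8, -4.9, 2.5]
gripper_width: 0.0453
gripper_force: 83.7
```

```bash
python3 -c "
from h import *
rep()"
```

```text
pos [602.2 127.7  39.4] yaw 71.3 tilt [-0.01  -0.005 -1.   ] | shift [-1.3 -1.4  1.2] twist -0.0 | shift after twist [-1.3 -1.4  1.2] F [-10.8  -4.9   2.5] w 45.3 gf 83.7 t 19.0 q7 -0.86
stage pos rel seat [ 1.4  1.3 39.4] Fstage [-8.6 -8.1  2.5] M [-1.55  2.11  0.2 ]
```

Both fences are found and touched: stage offset (1.3, 1.2), with force rising on both axes. I'll ease the lateral load, set it down with a firm downward push to keep the foot flat, then reload laterally.

Request:
{"api": "drive_tool", "payload": {"grip": [0,0,0,0,0,0,0,0,0], "slide": [[-2,-3,0],[0,0,1],[0,0,1],[0,0,1],[0,0,1],[0,0,1],[0,0,0],[0,0,0],[0,0,0]], "twist": [0,0,0,0,0,0,0,0,0], "squeeze": 110}}

```text
time: 19.9
eef_pos: [0.6021, 0.1276, 0.0385]
ee_rot: [0.001, 0.813, 0.583, -0.003]
wrist_force: [-13.4, -5.8, 16.3]
gripper_width: 0.0444
gripper_force: 117.0
```

```bash
python3 -c "
from h import *
rep()"
```

```text
pos [602.1 127.6  38.5] yaw 71.28 tilt [-0.003 -0.004 -1.   ] | shift [-1.1 -1.3  0.3] twist -0.0 | shift after twist [-1.1 -1.3  0.3] F [-13.4  -5.8  16.3] w 44.4 gf 117.0 t 19.9 q7 -0.86
stage pos rel seat [ 1.3  1.1 38.5] Fstage [-10.8  -9.8  16.3] M [-1.87  2.45  0.26]
```

Request:
{"api": "drive_tool", "payload": {"grip": [0,0,0,0,0,0,0,0], "slide": [[0,0,1],[0,0,1],[0,0,1],[0,0,1],[0,0,0],[0,0,0],[0,0,0],[0,0,0]], "twist": [0,0,0,0,0,0,0,0]}}

```text
time: 20.7
eef_pos: [0.6021, 0.1276, 0.0384]
ee_rot: [0.001, 0.813, 0.583, -0.003]
wrist_force: [-22.7, -9.5, 36.3]
gripper_width: 0.0446
gripper_force: 119.4
```

```bash
python3 -c "
from h import *
rep()
f,d=optics.capture('scene');np.savez('end.npz',p=f,d=d)"
```

```text
pos [602.1 127.6  38.4] yaw 71.27 tilt [-0.004 -0.006 -1.   ] | shift [-1.  -1.3  0.2] twist -0.001 | shift after twist [-1.  -1.3  0.2] F [-22.7  -9.5  36.3] w 44.6 gf 119.4 t 20.7 q7 -0.86
stage pos rel seat [ 1.3  1.  38.4] Fstage [-18.5 -16.3  36.3] M [-2.76  3.79  0.31]
```

The carrier bears on both fences (18/16 N) with 36 N down, but the tool leans about 0.3°. I'll relax the squeeze briefly so the block settles flat between the pads, then lock again.

Request:
{"api": "drive_tool", "payload": {"grip": [0,0,0,0,0,0], "slide": [[0,0,0],[0,0,0],[0,0,0],[0,0,0],[0,0,0],[0,0,0]], "twist": [0,0,0,0,0,0], "squeeze": 25}}

```text
time: 21.35
eef_pos: [0.6021, 0.1275, 0.0384]
ee_rot: [0.001, 0.813, 0.583, -0.003]
wrist_force: [-22.0, -8.4, 36.1]
gripper_width: 0.0451
gripper_force: 119.4
```

```bash
python3 -c "
from h import *
rep()"
```

```text
pos [602.1 127.5  38.4] yaw 71.27 tilt [-0.004 -0.006 -1.   ] | shift [-1.  -1.3  0.2] twist -0.001 | shift after twist [-1.  -1.3  0.2] F [-22.   -8.4  36.1] w 45.1 gf 119.4 t 21.35 q7 -0.86
stage pos rel seat [ 1.3  1.  38.4] Fstage [-18.2 -15.   36.1] M [-2.76  3.8   0.32]
```

Request:
{"api": "drive_tool", "payload": {"grip": [0,0,0,0,0], "slide": [[0,0,0],[0,0,0],[0,0,0],[0,0,0],[0,0,0]], "twist": [0,0,0,0,0], "squeeze": 90}}

```text
time: 21.85
eef_pos: [0.6021, 0.1276, 0.0384]
ee_rot: [0.001, 0.813, 0.583, -0.003]
wrist_force: [-22.1, -8.6, 35.9]
gripper_width: 0.0446
gripper_force: 119.4
```

```bash
python3 -c "
from h import *
rep()"
```

```text
pos [602.1 127.6  38.4] yaw 71.27 tilt [-0.004 -0.006 -1.   ] | shift [-1.1 -1.3  0.2] twist -0.0 | shift after twist [-1.1 -1.3  0.2] F [-22.1  -8.6  35.9] w 44.6 gf 119.4 t 21.85 q7 -0.86
stage pos rel seat [ 1.3  1.1 38.4] Fstage [-18.2 -15.3  35.9] M [-2.78  3.78  0.37]
```

The pads self-lock, so I'll unload properly, open, let the block sit flat and regrip.

Request:
{"api": "drive_tool", "payload": {"grip": [0,0,0,0,0,0,75,75,75,75,75], "slide": [[0,0,-2],[0,0,-2],[0,0,-2],[-1.5,-0.5,-1],[0,0,0],[0,0,0],[0,0,0],[0,0,0],[0,0,0],[0,0,0],[0,0,0]], "twist": [0,0,0,0,0,0,0,0,0,0,0]}}

```text
time: 22.95
eef_pos: [0.6032, 0.1278, 0.0384]
ee_rot: [0.0, 0.813, 0.583, 0.001]
wrist_force: [1.4, -0.7, -0.3]
gripper_width: 0.0642
gripper_force: 0.0
```

```bash
python3 -c "
from h import *
rep()"
```

```text
pos [603.2 127.8  38.4] yaw 71.26 tilt [ 0.002  0.001 -1.   ] | shift [-1.6 -2.3  0.2] twist -0.001 | shift after twist [-1.6 -2.3  0.2] F [ 1.4 -0.7 -0.3] w 64.2 gf 0.0 t 22.95 q7 -0.86
stage pos rel seat [ 2.3  1.6 38.4] Fstage [ 1.6 -0.3 -0.3] M [ 0.06  0.03 -0.02]
```

Request:
{"api": "drive_tool", "payload": {"grip": [0,0,0,0,0,0,0], "slide": [[0,0,0],[0,0,0],[0,0,0],[0,0,0],[0,0,0],[0,0,0],[0,0,0]], "twist": [0,0,0,0,0,0,0], "squeeze": 90}}

```text
time: 23.65
eef_pos: [0.6019, 0.1277, 0.0382]
ee_rot: [-0.0, 0.813, 0.583, -0.0]
wrist_force: [-3.0, 0.1, 5.2]
gripper_width: 0.0452
gripper_force: 93.8
```

```bash
python3 -c "
from h import *
rep()"
```

```text
pos [601.9 127.7  38.2] yaw 71.28 tilt [-0. -0. -1.] | shift [-1.1 -1.1  0.1] twist -0.0 | shift after twist [-1.1 -1.1  0.1] F [-3.   0.1  5.2] w 45.2 gf 93.8 t 23.65 q7 -0.86
stage pos rel seat [ 1.1  1.1 38.2] Fstage [-2.9 -0.8  5.2] M [-0.25  0.51 -0.03]
```

Request:
{"api": "drive_tool", "payload": {"grip": [0,0,0,0,0,0,0], "slide": [[1,1,0],[1,1,0],[1,1,0],[1,0,0],[0,0,0],[0,0,0],[0,0,0]], "twist": [0,0,0,0,0,0,0]}}

```text
time: 24.35
eef_pos: [0.6021, 0.1277, 0.0384]
ee_rot: [-0.0, 0.813, 0.583, -0.006]
wrist_force: [-11.8, -5.8, 16.4]
gripper_width: 0.045
gripper_force: 95.4
```

```bash
python3 -c "
from h import *
rep()"
```

```text
pos [602.1 127.7  38.4] yaw 71.26 tilt [-0.009 -0.006 -1.   ] | shift [-1.2 -1.3  0.2] twist -0.001 | shift after twist [-1.2 -1.3  0.2] F [-11.8  -5.8  16.4] w 45.0 gf 95.4 t 24.35 q7 -0.86
stage pos rel seat [ 1.3  1.2 38.4] Fstage [-9.4 -9.3 16.4] M [-1.39  1.77  0.15]
```

Request:
{"api": "drive_tool", "payload": {"grip": [0,0,0,0,0,0], "slide": [[0,0,1],[0,0,1],[0,0,1],[0,0,0],[0,0,0],[0,0,0]], "twist": [0,0,0,0,0,0]}}

```text
time: 24.95
eef_pos: [0.6021, 0.1276, 0.0383]
ee_rot: [0.0, 0.813, 0.582, -0.006]
wrist_force: [-18.1, -7.1, 30.5]
gripper_width: 0.0448
gripper_force: 97.2
```

```bash
python3 -c "
from h import *
rep()"
```

```text
pos [602.1 127.6  38.3] yaw 71.25 tilt [-0.01  -0.008 -1.   ] | shift [-1.1 -1.3  0.2] twist -0.001 | shift after twist [-1.1 -1.3  0.2] F [-18.1  -7.1  30.5] w 44.8 gf 97.2 t 24.95 q7 -0.86
stage pos rel seat [ 1.3  1.1 38.3] Fstage [-14.9 -12.5  30.5] M [-2.11  2.85  0.13]
```

Request:
{"api": "drive_tool", "payload": {"grip": [0,0,0,0,0,0], "slide": [[0,0,1],[-1,-1,0],[-1,-1.5,0],[0,0,0],[0,0,0],[0,0,0]], "twist": [0,0,0,0,0,0]}}

```text
time: 25.55
eef_pos: [0.602, 0.1277, 0.0382]
ee_rot: [0.001, 0.813, 0.582, -0.003]
wrist_force: [-13.0, -4.8, 28.4]
gripper_width: 0.0448
gripper_force: 96.9
```

```bash
python3 -c "
from h import *
rep()"
```

```text
pos [602.  127.7  38.2] yaw 71.25 tilt [-0.004 -0.005 -1.   ] | shift [-1.1 -1.2  0. ] twist -0.001 | shift after twist [-1.1 -1.2  0. ] F [-13.   -4.8  28.4] w 44.8 gf 96.9 t 25.55 q7 -0.86
stage pos rel seat [ 1.2  1.1 38.2] Fstage [-10.8  -8.7  28.4] M [-1.74  2.25  0.17]
```

Request:
{"api": "drive_tool", "payload": {"grip": [0,0,0,0,0,0,0,0], "slide": [[0,0,-1],[1,1,0],[0.5,0.5,0],[0,0,0],[0,0,0],[0,0,0],[0,0,0],[0,0,0]], "twist": [0,0,0,0,0,0,0,0]}}

```text
time: 26.35
eef_pos: [0.602, 0.1277, 0.0383]
ee_rot: [0.001, 0.813, 0.582, -0.005]
wrist_force: [-16.6, -7.6, 27.9]
gripper_width: 0.0448
gripper_force: 96.9
```

```bash
python3 -c "
from h import *
rep()
p,d=optics.capture('scene');X=cloud('scene',p,d)*1000;h=cv2.cvtColor(p,cv2.COLOR_RGB2HSV)
yaw=np.radians(-18.7)
f=np.load('scene0.npz')
m=(h[...,0]>105)&(h[...,0]<125)&(h[...,1]>150)&(X[...,0]>560)&(X[...,0]<640)&(X[...,1]>80)&(X[...,1]<170)&(X[...,2]>60)
print('blue head now',m.sum(),np.round(X[m].max(0),1),np.round(X[m].min(0),1))
diff=np.abs(p.astype(int)-f['p']).sum(-1)
for k,(u0,u1,v0,v1) in dict(yellow=(162,182,186,202),flask=(105,147,208,274),weight=(386,406,184,212),bottle=(418,454,204,252)).items(): print(k,np.median(diff[v0:v1,u0:u1]),np.percentile(diff[v0:v1,u0:u1],95))
"
```

```text
pos [602.  127.7  38.3] yaw 71.25 tilt [-0.008 -0.007 -1.   ] | shift [-1.1 -1.2  0.1] twist -0.001 | shift after twist [-1.1 -1.2  0.1] F [-16.6  -7.6  27.9] w 44.8 gf 96.9 t 26.35 q7 -0.86
stage pos rel seat [ 1.2  1.1 38.3] Fstage [-13.3 -12.6  27.9] M [-1.95  2.47  0.15]
blue head now 33 [630.1 147.9 114.1] [600.  136.2  78. ]
yellow 8.0 105.0
flask 8.0 50.0
weight 5.0 13.0
bottle 6.0 14.0
```

```bash
python3 -c "
from cell import order
print(order.finish_job())"
```

```text
the job is handed in; nothing more can be done
None
```

I handed the job in at about 26 s: the blue slide is home in the carrier, which is still gripped and pressed on both fences (about 13 N each, about 28 N down). It stands flat as far as the tool height shows (within 0.1 mm, with the tool leaning about 0.5°), and the images show no sign that the bystanders moved.

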